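# Pack three L-shaped bracket plates into their shipping tray

### The job

Pack the blue, green and yellow L-shaped brackets into the aluminium tray so that all three lie flat on its floor side by side, ribs up; they fill it, so whatever goes along the side with the red lip has to be slid in under that lip. The yellow bracket stands in the rack: lay it down flat on the bench, rib up, and let go of it before it goes into the tray. Leave the spray can, the green tin and the red tin standing where they are.

Things in the scene. Friction and masses are not known exactly. Their poses are not given: they have to be found in the camera images.
- tray_floor (a point): centre of the inner floor of the aluminium tray, 4 mm above the bench, which is screwed down. Inside 160 mm along x, 210 mm along y; walls 4 mm thick, their tops 13 mm above the floor; two flat screw ears stick out 25 mm at +y. The brackets fit (about 2.5 mm between neighbours) in one way, or that way turned by half a turn.
- tray_lip (a point): middle of the inner edge of the tray's red lip. The lip runs along the tray's wall at y = -105 mm, is 160 mm long and reaches 10 mm inwards over the floor (to y = -95 mm, where this point lies); its underside is 15 mm and its top 19 mm above the tray floor. The bracket whose 150 mm edge lies along this wall goes in first: down beside the lip, then slid under it.
- blue_rib (a point): upstanding rib, to hold it by, of the blue bracket: a flat L with two 150 mm legs, 50 mm wide. Rib 10 mm thick, 40 long, 45 tall on a 10 mm plate. Point: mid-rib, 35 mm above the underside; z out of the ribbed face. Rib along x. From this point one leg spans x -55..+95, y -25..+25 mm, the other x -55..-5, y -25..+125. 0.2 to 0.4 kg. It lies rib up.
- green_rib (a point): upstanding rib, to hold it by, of the green bracket: a flat L with two 100 mm legs, 50 mm wide. Rib 10 mm thick, 40 long, 45 tall on a 10 mm plate. Point: mid-rib, 35 mm above the underside; z out of the ribbed face. Rib along y. From this point one leg spans x -25..+25, y -42..+58 mm, the other x -25..+75, y -42..+8. 0.12 to 0.25 kg. It lies rib up.
- yellow_rib (a point): upstanding rib, to hold it by, of the yellow bracket: a flat L, legs 150 and 100 mm, 50 mm wide. Rib 10 mm thick, 40 long, 45 tall on a 10 mm plate. Point: mid-rib, 35 mm above the underside; z out of the ribbed face. Rib along x. From this point one leg spans x -87.5..+62.5, y -25..+25 mm, the other x +12.5..+62.5, y -75..+25. 0.17 to 0.33 kg. At first it stands in the rack, x down.
- rack_slot (a point): slot floor of the fixed rack, 6 mm above the bench, where the yellow bracket stands on its 100 mm edge, rib towards the rack's x; its 50 mm wide top end is free, 156 mm above the bench, leaning up to 5 degrees to the rib side. Slot along y, 12.5 mm wide, 22 deep, open at the ends. Rack 76 mm along x, 124 along y, 28 tall.
- spray_can: bystander: red and white aerosol can, 65 mm across, 194 mm tall, standing; origin at the centre of its underside
- green_tin: bystander: lidded tin with a dark green label, 68 mm across, 44 mm tall, standing; origin at the centre of its underside. Behind it low boxes of fittings take up the bench from x = 0.61 m on (for y below 0.06 m); the front edge of the bench lies at x = 0.33 m
- red_tin: bystander: lidded tin with a red label, 72 mm across, 50 mm tall, standing; origin at the centre of its underside. To the right of y = -0.50 m other small stock lies on the bench

How it is judged:
By the outcome, as a careful person would: the job done as asked, in the order asked, and still so for the second after the job is handed in, with the robot touching nothing.
It also fails if it takes over 72 s, if anything falls off the work surface, if the arm or the gripper's body presses on something with over 40 N, if the wrist force passes 120 N, or if a joint passes its speed limit or range.

### The arm

A 6-joint arm with a two-finger parallel gripper is mounted at the origin on a cart in front of the work surface, level with it; the furniture and walls round the work are solid. World frame = base frame: x ahead of the robot, y to its left, z up, the work surface at z = 0. Lengths are in m, angles in rad, forces in N, time in s.
With the tool pointing down it reaches from about 0.25 to 0.725 m from the base axis. Payload 4 kg.
Tool frame: the origin (TCP) lies on the centre line of the jaws, within the pads' length; the fingertips stand 11 mm ahead of it and the grasp point (between the pads) lies 8 mm behind it (robot.tip_reach is the z of the fingertips in the tool frame, in m); z points along the fingers, y is the line along which they close (so a half turn about z gives the same grasp; the last joint's range is limited). The gripper opens to 85 mm and grips with 20 to 120 N. Pads are 22 mm wide; open, the fingers measure 114 mm over their backs; the gripper's body (76 mm by 85 mm) begins 54 mm behind the grasp point. The pads swing forward as they close: fully open they stand 13 mm farther back than shut.
Start: joints at [1.314, 0.241, 0.005, 1.335, 0, 1.571], TCP at [0.127, 0.484, 0.242] pointing down, gripper open.
Joint ranges: [-2.72, 2.72], [-1.05, 1.87], [-1.09, 1.28], [-1.99, 2.15], [-1.42, 1.44], [-3.14, 3.14]. Speed limits (rad/s): [2.79, 2.79, 3.14, 3.14, 3.14, 3.14].

### API

Orientations are given as a unit quaternion [w, x, y, z].
In Python, from plant import robot gives the robot as it stands. The module is installed in compiled form; this text tells all that it offers.
- The arm moves only by the shell command python3 -m pendant 'ROWS' [OPENING]. ROWS is JSON, a list of rows, each a list of 2 entries, a list of its own where there are three numbers: the shift along the world's x, y, z in mm, then the turn, a rotation vector about the world's x, y, z in rad. In form: [[[dx, dy, dz], [ax, ay, az]], ...]. A call has 1 to 10 rows; each row is the pose to reach, as a shift and turn from the pose commanded when the call began; what a row does not reach only later rows make up. A row lasts 1/8 s, in which the tool goes at most 62.5 mm and 10.7 degrees, less where a joint would pass 70% of its speed; a pose out of reach is approached as far as the arm can. A call with a gripper value outside its range is refused whole. OPENING is the finger opening in mm, from 0 to 85.4, set as the call begins (- or left out, the last holds). The fingers move at their own pace and stop on an object; the grip force is fixed at half the most. Time passes only in rows, so rows that repeat a pose let the fingers close. It gives the time, the measured TCP pose, the force, the opening and the grip force at its end, in the units of the state.
- robot.get_state(): the state, without advancing time (a new reading comes with each control period).
- robot.read_camera(name): name is "scene" or "top" or "wrist"; returns a dict with "image" (400x640x3 uint8, red, green, blue), "fx", "fy", "cx", "cy" (pixels), "origin" and "attitude" of the camera in the world; the wrist camera has in their place "T_tool_cam" (4x4, takes a point from camera to tool coordinates, whose origin is the TCP and whose axes are the flange's). Camera axes: x right, y up, looking along -z (the intrinsics and any distortion apply to the point x, -y, -z); pixel columns grow to the right and rows downward; lengths in m; the calibration is good to about 2 mm. A picture is of the moment at which its call begins: read the wrist's pose just before it. There is no depth.
- robot.sign_off(): hands the job in; it is judged then, once.
Trained networks look in a picture, given as the dict that the camera call returned (one of the last four; its "shot" number tells which), for a name from the list of things; names that differ only in an ending like _2 or _b are one class to them, and where a whole thing is asked for, a point or a joint stands for the part that bears it (a point fixed in the world has none). Each returns a list of dicts, best first, with "confidence" (0 to 1); they miss things now and then, are a little off and sometimes report something else, mostly with a low value. They report only what shows in the picture. A call takes as long as a camera call.
- robot.find_in(picture, thing): "box" ([left, top, right, bottom] in pixels, round what is visible of it).
- robot.tip_of(picture, thing): "point" ([row, column] in pixels: a listed point, or the origin of a listed thing).
The state is a dict: "t": time; "q": joint angles; "qvel": joint speeds; "effort": joint torques, N m; "eef_pos": TCP position; "eef_rot": TCP orientation; "ft_force": force on the tool from outside, world axes, zero at the start; "moment": the same for the moment, N m; "gripper_width": finger opening in m; "grip_force": force on a finger pad.
Only numpy, scipy, OpenCV 4.12 (cv2) and the standard library are available. Lean on these libraries where they do the work, as an engineer would, in place of code of your own. Each camera call takes 0.05 s, during which the arm holds its last target. There are 200 camera calls.

## Working session

There is one attempt and no reset: what is moved stays moved. The work goes in short steps, Python scripts to look and compute and a shell command to move; the robot and the scene stay as the last step left them, time stands still between calls to the robot, and variables do not carry over. Pictures are saved under pics/ and viewed, at most 10 in all, crops included, and the job is handed in when it is done.

```bash
mkdir -p pics; cat > h.py <<'E'
import numpy as np, cv2
from scipy.spatial.transform import Rotation as R
from plant import robot
def rot(a):
    a=np.array(a,float)
    return a if a.shape==(3,3) else R.from_quat(a[[1,2,3,0]]).as_matrix()
def shot(name):
    s=robot.get_state(); p=robot.read_camera(name)
    if name=="wrist":
        T=np.eye(4); T[:3,:3]=rot(s["eef_rot"]); T[:3,3]=s["eef_pos"]; T=T@np.array(p["T_tool_cam"])
        p["_o"],p["_R"]=T[:3,3],T[:3,:3]
    else: p["_o"],p["_R"]=np.array(p["origin"]),rot(p["attitude"])
    return p
def save(p,f): cv2.imwrite("pics/"+f,p["image"][:,:,::-1])
def ray(p,r,c):
    return p["_o"],p["_R"]@np.array([(c-p["cx"])/p["fx"],-(r-p["cy"])/p["fy"],-1])
def onz(p,rc,z):
    o,d=ray(p,*rc); return o+d*(z-o[2])/d[2]
def proj(p,X):
    v=p["_R"].T@(np.array(X)-p["_o"]); return [p["cy"]-p["fy"]*v[1]/-v[2], p["cx"]+p["fx"]*v[0]/-v[2]]
E
python3 - <<'E'
from h import *
np.set_printoptions(precision=4,suppress=True)
s=robot.get_state(); print(s)
H=dict(tray_floor=.004,tray_lip=.023,blue_rib=.035,green_rib=.035,yellow_rib=.1,rack_slot=.006,spray_can=0,green_tin=0,red_tin=0)
for n in ["top","scene"]:
    p=shot(n); save(p,n+"0.png"); print(n,[k for k in p if k!="image"],p["_o"],p["_R"].tolist(),p["fx"])
    for t,z in H.items():
        for d in robot.tip_of(p,t)[:2]: print(t,d["confidence"],d["point"],onz(p,d["point"],z))
E
```

```text
{'t': 0.0, 'q': array([1.314 , 0.2414, 0.0037, 1.3352, 0.    , 1.5708]), 'qvel': array([-0.0001,  0.0009, -0.001 ,  0.0014, -0.0011,  0.0006]), 'effort': array([  0.0002, -37.2316,  25.2408,   0.0171,   0.    ,   0.    ]), 'eef_pos': array([0.1268, 0.483 , 0.2414]), 'eef_rot': array([-0.0001,  0.128 ,  0.9918, -0.001 ]), 'ft_force': array([ 0.2983,  0.1474, -0.0243]), 'moment': array([ 0.0033,  0.0077, -0.0322]), 'grip_force': 0.0, 'gripper_width': 0.08542240648094848}
top ['fx', 'fy', 'cx', 'cy', 'origin', 'attitude', 'shot', '_o', '_R'] [ 0.2346 -0.0111  1.7229] [[-0.013535830197959009, 0.9829901464839412, -0.18315881965204972], [-0.9998532060511973, -0.015230444137779187, -0.007848561684051056], [-0.010504648970545705, 0.1830256962474014, 0.983052006184393]] 469.1231266234913
tray_floor 0.85 [186.2, 272.3] [0.6062 0.1824 0.004 ]
tray_floor 0.71 [199.7, 436.5] [ 0.5452 -0.4288  0.004 ]
tray_lip 0.87 [188.7, 297.4] [0.5911 0.0871 0.023 ]
blue_rib 0.6 [237.9, 328.6] [ 0.4058 -0.0252  0.035 ]
green_rib 0.71 [223.0, 375.3] [ 0.4573 -0.1952  0.035 ]
green_rib 0.29 [187.9, 274.9] [0.5929
[... 340 characters left out ...]
de', 'shot', '_o', '_R'] [-0.1773 -0.7743  0.6923] [[0.7363489905544923, 0.34849242093226185, -0.5799510295379704], [-0.6763552853675011, 0.35598581873620594, -0.6448392240040611], [-0.01826724020827636, 0.8670796557476624, 0.4978344890861709]] 370.64983868796656
tray_floor 0.95 [191.6, 304.7] [0.6208 0.1834 0.004 ]
tray_lip 0.86 [197.1, 316.3] [0.6019 0.0962 0.023 ]
blue_rib 0.78 [231.2, 297.1] [ 0.4031 -0.0338  0.035 ]
green_rib 0.75 [248.4, 349.3] [ 0.4559 -0.2038  0.035 ]
yellow_rib 0.64 [262.1, 428.0] [ 0.4918 -0.4303  0.1   ]
spray_can 0.59 [171.5, 258.7] [0.601  0.4628 0.    ]
green_tin 0.57 [228.2, 358.2] [ 0.5886 -0.1204  0.    ]
red_tin 0.68 [261.5, 407.4] [ 0.5648 -0.3302  0.    ]
```

```bash
python3 - <<'E'
import cv2
a=cv2.imread("pics/top0.png")[130:290,150:480]; cv2.imwrite("pics/top0c.png",cv2.resize(a,(792,384),interpolation=cv2.INTER_CUBIC))
a=cv2.imread("pics/scene0.png")[140:340,220:490]; cv2.imwrite("pics/scene0c.png",cv2.resize(a,(797,590),interpolation=cv2.INTER_CUBIC))
E
```

```text
(no output)
```

View pics/top0c.png

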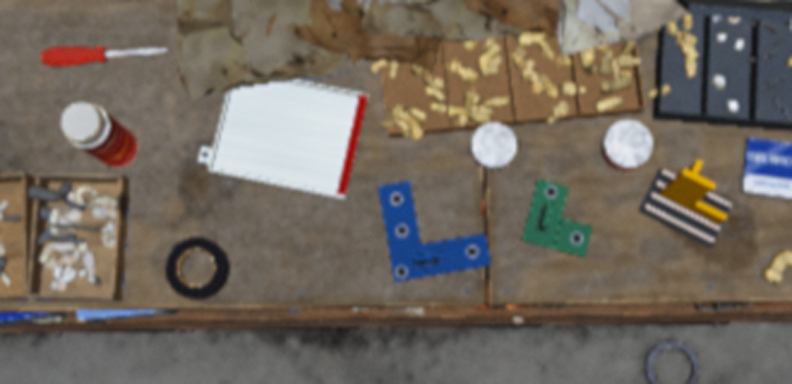

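View pics/scene0c.png

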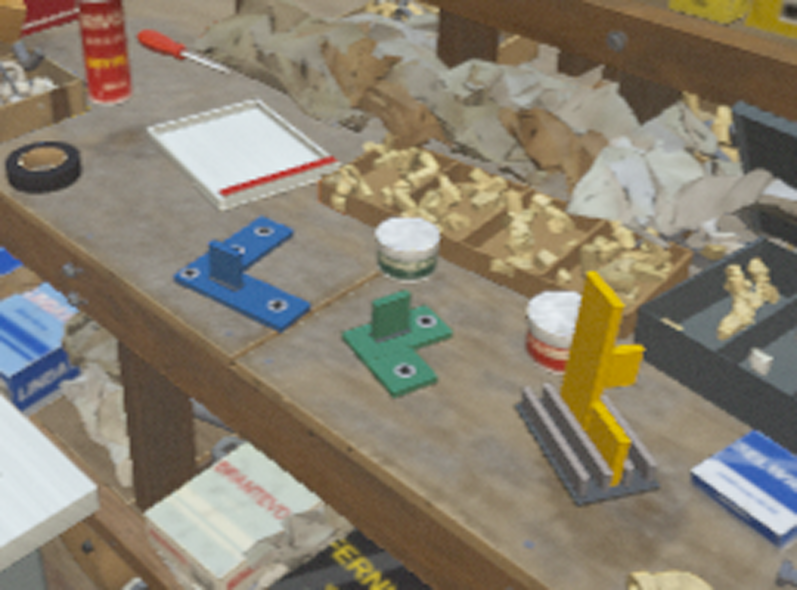

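The top view shows the tray with its red lip on the right (lip from px 365,97 to 343,195 in the crop). Blue and green both have their corners at the lower left, and the rack's yellow rib points to +x/-y. In the scene view yellow stands on its short edge with its rib facing away from the robot. All three brackets therefore go in un-turned in the tray frame, in the order blue (under the lip), green, yellow.

```bash
python3 -m pendant '[[[45,-30,15],[0,0,-0.12]],[[95,-65,30],[0,0,-0.24]],[[145,-100,45],[0,0,-0.36]],[[190,-135,60],[0,0,-0.48]],[[240,-170,75],[0,0,-0.6]],[[285,-205,90],[0,0,-0.72]],[[335,-240,105],[0,0,-0.84]],[[380,-275,115],[0,0,-0.96]],[[425,-310,120],[0,0,-1.08]],[[435,-330,120],[0,0,-1.19]]]'
python3 - <<'E'
from h import *
np.set_printoptions(precision=4,suppress=True)
p=shot("wrist"); save(p,"w1.png"); print(np.array(p["T_tool_cam"]),p["fx"],p["_o"],robot.get_state()["q"])
for t,z in dict(tray_floor=.004,tray_lip=.023,blue_rib=.035).items():
    for d in robot.tip_of(p,t)[:2]: print(t,d["confidence"],d["point"],onz(p,d["point"],z))
E
```

```text
t: 2.25
eef_pos: [0.5645, 0.1513, 0.3613]
eef_rot: [0.0, 0.664, 0.747, -0.0]
ft_force: [-0.6, -0.1, -0.5]
gripper_width: 0.0853
grip_force: 0.0
[[ 0.0006  0.949   0.3154  0.0803]
 [ 1.     -0.0002 -0.0014 -0.0001]
 [-0.0012  0.3154 -0.949  -0.1313]
 [ 0.      0.      0.      1.    ]] 276.9748744213941 [0.555  0.2311 0.4926] [ 0.2598  0.4127  0.5528  1.7116 -0.0021  1.7175]
tray_floor 0.98 [136.0, 350.8] [0.6159 0.19   0.004 ]
tray_lip 0.85 [183.5, 328.3] [0.5869 0.1062 0.023 ]
blue_rib 0.84 [243.5, 227.8] [ 0.4172 -0.0255  0.035 ]
```

View pics/w1.png

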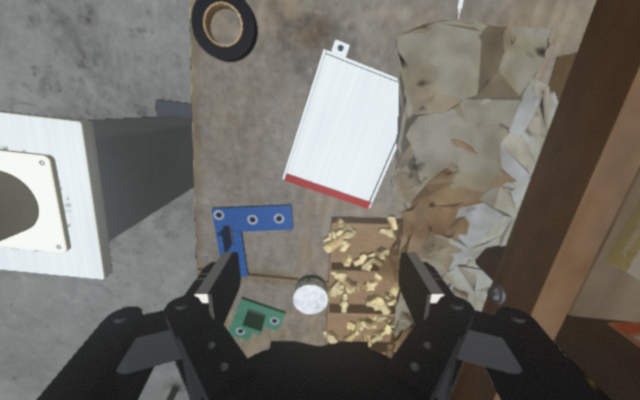

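The wrist view shows the whole tray (centre about px 350,136; lip from 283,177 to 370,206) and blue at about (250,238); green is partly behind the fingers. Next I'll fit the poses to colour masks.

```bash
cat >> h.py <<'E'
from scipy.optimize import minimize
def box(x0,x1,y0,y1,z0,z1): return np.array([[x,y,z] for x in(x0,x1) for y in(y0,y1) for z in(z0,z1)])/1000.
Z=-35
MODELS={"blue":[box(-55,95,-25,25,-35,-25),box(-55,-5,-25,125,-35,-25),box(-20,20,-5,5,-35,10)],
"green":[box(-25,25,-42,58,-35,-25),box(-25,75,-42,8,-35,-25),box(-5,5,-20,20,-35,10)],
"yellow":[box(-87.5,62.5,-25,25,-35,-25),box(12.5,62.5,-75,25,-35,-25),box(-20,20,-5,5,-35,10)],
"lip":[box(-80,80,-109,-95,19,23)],"tray":[box(-84,84,-109,109,0,17)]}
def mask(p,name,near=None,pad=110):
    h=cv2.cvtColor(p["image"],cv2.COLOR_RGB2HSV).astype(int); H,S,V=h[...,0],h[...,1],h[...,2]
    m={"blue":(H>100)&(H<125)&(S>120)&(V>40),"green":(H>65)&(H<95)&(S>90)&(V>30),"yellow":(H>18)&(H<32)&(S>170)&(V>90),
       "lip":((H<8)|(H>172))&(S>130)&(V>70),"tray":((S<40)&(V>150))|(((H<8)|(H>172))&(S>130)&(V>70))}[name].astype(np.uint8)
    n,l,st,ce=cv2.connectedComponentsWithStats(m)
    k=[i for i in range(1,n) if st[i,4]>(30 if name!="tray" else 2000) and np.hypot(ce[i][1]-near[0],ce[i][0]-near[1])<pad]
    return np.isin(l,k).astype(np.uint8)
def render(p,name,T):
    im=np.zeros((400,640),np.uint8)
    for b in MODELS[name]:
        q=np.array([proj(p,T[:3,:3]@v+T[:3,3]) for v in b])[:,::-1].astype(np.float32)
        c=cv2.convexHull(q); cv2.fillConvexPoly(im,np.round(c*16).astype(np.int32),255,cv2.LINE_AA,4)
    return im/255.
def T3(x,y,yaw,z):
    T=np.eye(4); T[:3,:3]=R.from_euler("z",yaw,degrees=True).as_matrix(); T[:3,3]=x,y,z; return T
def fit(p,name,x,y,yaw,z,pad=110,rows=400):
    """planar fit; rows: ignore picture below this row"""
    m=cv2.GaussianBlur(mask(p,name,proj(p,[x,y,z]),pad).astype(float),(3,3),0)[:rows]
    f=lambda v: np.abs(cv2.GaussianBlur(render(p,name,T3(v[0]/100,v[1]/100,v[2]*2,z)),(3,3),0)[:rows]-m).sum()/m.sum()
    best=None
    for dy in (-8,0,8):
        v0=np.array([x*100,y*100,(yaw+dy)/2]); S=np.vstack([v0]+[v0+1.0*e for e in np.eye(3)])
        r=minimize(f,v0,method="Nelder-Mead",options=dict(initial_simplex=S,xatol=.003,fatol=1e-5,maxiter=250))
        r=minimize(f,r.x,method="Nelder-Mead",options=dict(initial_simplex=np.vstack([r.x]+[r.x+.3*e for e in np.eye(3)]),xatol=.003,fatol=1e-5))
        if best is None or r.fun<best.fun: best=r
    return np.array([best.x[0]*10,best.x[1]*10,best.x[2]*2]).round(2), round(best.fun,3)
E
cat > w1.py <<'E'
from h import *
import pickle
E
python3 - <<'E'
from h import *
import pickle
p=shot("wrist"); pickle.dump(p,open("w1.pkl","wb"))
print("tray",fit(p,"tray",.612,.185,-11,.004,pad=60)); print("lip",fit(p,"lip",.612,.185,-11,.004,pad=130))
print("blue",fit(p,"blue",.41,-.028,-83,.035,pad=60)); print("green",fit(p,"green",.457,-.2,-100,.035,pad=60))
E
```

```text
tray (array([610.08, 192.69, -13.08]), np.float64(0.153))
lip (array([615.82, 189.12, -13.88]), np.float64(4.224))
blue (array([411.71, -24.64, -80.38]), np.float64(0.84))
green (array([ 470.43, -211.41, -105.64]), np.float64(1.762))
```

```bash
python3 - <<'E'
from h import *
import pickle
p=pickle.load(open("w1.pkl","rb")); im=p["image"][:,:,::-1].copy()//2
for n,a,pad,c in (("tray",(.61,.1927,-13.08,.004),60,(255,255,255)),("lip",(.61,.1927,-13.08,.004),130,(0,0,255)),("blue",(.4117,-.0246,-80.4,.035),60,(255,0,0)),("green",(.457,-.2,-100,.035),60,(0,255,0))):
    m=mask(p,n,proj(p,[a[0],a[1],a[3]]),pad); im[m>0]=c; r=render(p,n,T3(*a)); print(n,m.sum(),r.sum())
    cs,_=cv2.findContours((r>.5).astype(np.uint8),0,1); cv2.drawContours(im,cs,-1,(0,255,255),1)
    h=cv2.cvtColor(p["image"],cv2.COLOR_RGB2HSV); print(np.median(h[(r>.5)],axis=0),np.percentile(h[r>.5],[10,90],axis=0).tolist())
cv2.imwrite("pics/o1.png",cv2.resize(im[20:350,190:420],None,fx=1.8,fy=1.8))
E
```

```text
tray 12271 13804.772549019608
[100.  13. 242.] [[75.0, 11.0, 165.0], [102.0, 21.0, 244.0]]
lip 165 876.6627450980392
[164. 118. 168.] [[0.0, 18.200000000000003, 152.0], [179.0, 134.0, 196.80000000000007]]
blue 1906 3509.9882352941177
[109. 131. 144.] [[90.0, 13.0, 56.0], [111.0, 150.0, 154.0]]
green 586 1639.0392156862747
[ 77.  68. 120.] [[20.0, 23.0, 61.0], [81.0, 97.0, 128.0]]
```

View pics/o1.png

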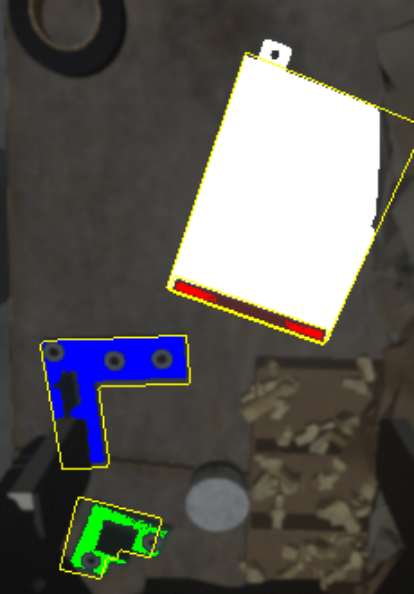

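```bash
sed -i 's/(S>120)&(V>40)/(S>90)\&(V>25)/; s/(H>65)&(H<95)&(S>90)&(V>30)/(H>60)\&(H<98)\&(S>55)\&(V>20)/; s/((H<8)|(H>172))&(S>130)&(V>70)/((H<8)|(H>158))\&(S>85)\&(V>70)/g; s/(S>170)&(V>90)/(S>120)\&(V>60)/' h.py
python3 - <<'E'
s=open("h.py").read()
s=s.replace("    return np.isin(l,k).astype(np.uint8)","    m=cv2.morphologyEx(np.isin(l,k).astype(np.uint8),cv2.MORPH_CLOSE,np.ones((5,5),np.uint8)); cs,hi=cv2.findContours(m,cv2.RETR_CCOMP,1)\n    for i,c in enumerate(cs):\n        if hi[0][i][3]>=0 and cv2.contourArea(c)<400: cv2.drawContours(m,cs,i,1,-1)\n    return m")
open("h.py","w").write(s)
E
python3 - <<'E'
from h import *
import pickle
p=pickle.load(open("w1.pkl","rb"))
print("tray",fit(p,"tray",.612,.188,-13,.004,pad=60)); print("lip",fit(p,"lip",.612,.188,-13,.004,pad=130))
print("blue",fit(p,"blue",.41,-.028,-83,.035,pad=60)); print("green",fit(p,"green",.46,-.2,-100,.035,pad=60))
E
```

```text
tray (array([609.99, 191.89, -12.86]), np.float64(0.097))
lip (array([613.93, 190.17, -13.27]), np.float64(0.499))
blue (array([410.71, -22.94, -80.87]), np.float64(0.392))
green (array([ 470.45, -207.35, -106.26]), np.float64(0.183))
```

```bash
python3 -m pendant '[[[-30,-35,-40],[0,0,0.01]],[[-60,-70,-80],[0,0,0.02]],[[-90,-107,-120],[0,0,0.03]],[[-120,-142,-160],[0,0,0.04]],[[-153,-178,-200],[0,0,0.04]],[[-153,-178,-200],[0,0,0.04]],[[-153,-178,-200],[0,0,0.04]]]' 40
python3 - <<'E'
from h import *
p=shot("wrist"); save(p,"w2.png")
print("blue",fit(p,"blue",.411,-.023,-81,.035,pad=200)); print(robot.tip_of(p,"blue_rib")[:2],proj(p,[.411,-.023,.035]))
E
```

```text
t: 3.38
eef_pos: [0.4094, -0.0237, 0.1631]
eef_rot: [0.001, 0.646, 0.763, 0.001]
ft_force: [1.1, -0.8, 0.9]
gripper_width: 0.0401
grip_force: 0.0
blue (array([408.76, -22.38, -80.4 ]), np.float64(0.073))
[{'point': [188.4, 320.9], 'confidence': 0.95}] [np.float64(192.75709581910482), np.float64(320.04037645001335)]
```

View pics/w2.png

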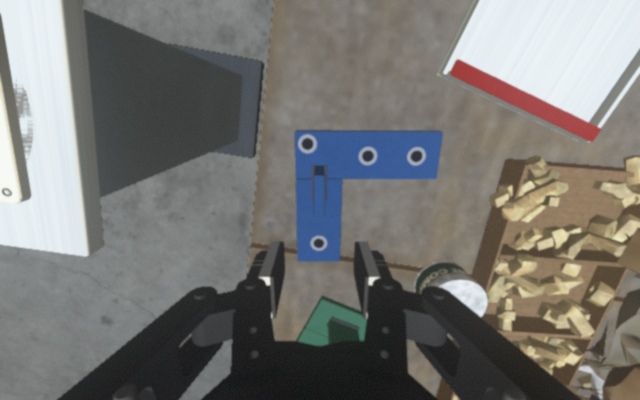

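Blue is clean in view (rib at px 320,188), and its fit residual is only 7%. Grasping it.

```bash
python3 -m pendant '[[[0,1,-45],[0,0,0]],[[-1,1,-90],[0,0,0]],[[-1,1,-122],[0,0,0]],[[-1,1,-128],[0,0,0]],[[-1,1,-128],[0,0,0]]]'; python3 -m pendant '[[[0,0,0],[0,0,0]],[[0,0,0],[0,0,0]],[[0,0,0],[0,0,0]],[[0,0,0],[0,0,0]],[[0,0,40],[0,0,0]],[[0,0,80],[0,0,0.15]]]' 0
```

```text
t: 4.1
eef_pos: [0.4096, -0.023, 0.0352]
eef_rot: [0.001, 0.646, 0.763, 0.001]
ft_force: [-0.5, 0.2, 1.0]
gripper_width: 0.04
grip_force: 0.0
t: 4.85
eef_pos: [0.4069, -0.0234, 0.1149]
eef_rot: [-0.001, 0.586, 0.81, -0.001]
ft_force: [1.2, 0.0, -3.3]
gripper_width: 0.0093
grip_force: 59.3
```

```bash
python3 -m pendant '[[[35,20,25],[0,0,0]],[[70,40,45],[0,0,0]],[[105,60,60],[0,0,0]],[[140,75,65],[0,0,0]],[[150,85,65],[0,0,0]],[[150,85,65],[0,0,0]],[[150,85,65],[0,0,0]]]'
python3 - <<'E'
from h import *
import pickle
s=robot.get_state(); print(s["eef_pos"],R.from_quat(s["eef_rot"][[1,2,3,0]]).as_matrix()[:,1],s["moment"])
p=shot("wrist"); save(p,"w3.png"); pickle.dump(p,open("w3.pkl","wb"))
print("tray",fit(p,"tray",.613,.190,-13,.004,pad=120)); print("lip",fit(p,"lip",.613,.190,-13,.004,pad=250))
e=s["eef_pos"]; print("blue",fit(p,"blue",e[0],e[1],-72,e[2],pad=200))
E
```

```text
t: 5.72
eef_pos: [0.5563, 0.0611, 0.1786]
eef_rot: [-0.001, 0.588, 0.809, -0.001]
ft_force: [-0.0, -0.8, -1.7]
gripper_width: 0.0089
grip_force: 59.4
[0.55632201 0.06105134 0.17862611] [ 0.95118764  0.30860064 -0.00277713] [-0.01913354  0.04256933 -0.0180491 ]
tray (array([605.93, 224.71,  -4.51]), np.float64(0.157))
lip (array([620.31, 182.08, -18.87]), np.float64(3.751))
blue (array([554.65,  61.8 , -71.76]), np.float64(0.495))
```

View pics/w3.png

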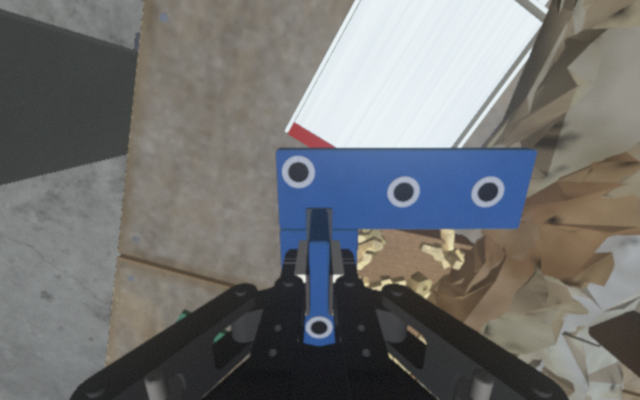

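```bash
cat >> h.py <<'E'
def fitw(p,name,x,y,yaw,z,W,pad=300,step=1.0,fixyaw=False):
    m=cv2.GaussianBlur(mask(p,name,proj(p,[x,y,z]),pad).astype(float),(3,3),0)*W
    f=lambda v: (np.abs(cv2.GaussianBlur(render(p,name,T3(v[0]/100,v[1]/100,v[2]*2,z)),(3,3),0)*W-m)).sum()/m.sum()
    best=None
    for dy in (-3,0,3):
        v0=np.array([x*100,y*100,(yaw+dy)/2])
        for st in (step,.3,.1):
            r=minimize(f,v0,method="Nelder-Mead",options=dict(initial_simplex=np.vstack([v0]+[v0+st*e for e in np.eye(3)]),xatol=.002,fatol=1e-6)); v0=r.x
        if best is None or r.fun<best.fun: best=r
    return np.array([best.x[0]*10,best.x[1]*10,best.x[2]*2]).round(2), round(best.fun,4)
E
python3 - <<'E'
from h import *
import pickle
for f,e,yaw,c in (("w3.pkl",(.5555,.0614,.1786),-72,520),("w1.pkl",(0.41,-.023,.035),-80.4,385)):
    p=pickle.load(open(f,"rb")); W=1-cv2.dilate((render(p,"blue",T3(e[0],e[1],yaw,e[2]))>0).astype(np.uint8),np.ones((15,15))).astype(float)
    W[150 if f=="w3.pkl" else 230:]=0; W[:,c:]=0; W[:2]=0
    print(f,fitw(p,"tray",.613,.190,-13,.004,W))
    m=mask(p,"tray",proj(p,[.613,.19,.004]),300); im=p["image"][:,:,::-1].copy()//2; im[(m>0)&(W>0)]=255
    cs,_=cv2.findContours((render(p,"tray",T3(.613,.19,-13.1,.004))>.5).astype(np.uint8),0,1); cv2.drawContours(im,cs,-1,(0,255,255),1)
    cv2.imwrite("pics/o_"+f[:2]+".png",im)
a=np.hstack([cv2.imread("pics/o_w3.png")[:300,200:600],cv2.imread("pics/o_w1.png")[:300,200:600]]); cv2.imwrite("pics/o2.png",a)
E
```

```text
w3.pkl (array([604.73, 200.18,  -7.43]), np.float64(0.0365))
w1.pkl (array([610.3 , 192.83, -12.92]), np.float64(0.0257))
```

View pics/o2.png

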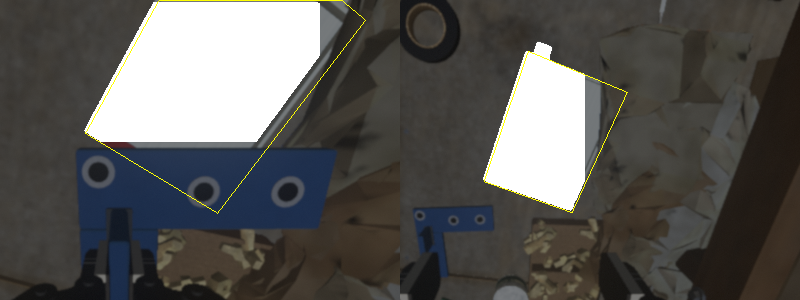

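```bash
python3 -m pendant '[[[3,12,0],[0,0,0.17]],[[6,25,0],[0,0,0.34]],[[10,40,0],[0,0,0.51]],[[14,55,0],[0,0,0.68]],[[18,70,-10],[0,0,0.85]],[[20,77,-40],[0,0,1.03]],[[20,77,-80],[0,0,1.03]],[[20,77,-104],[0,0,1.03]],[[20,77,-104],[0,0,1.03]]]'
python3 - <<'E'
from h import *
import pickle
s=robot.get_state(); print(s["eef_pos"],R.from_quat(s["eef_rot"][[1,2,3,0]]).as_euler("xyz",degrees=True))
p=shot("wrist"); save(p,"w4.png"); pickle.dump(p,open("w4.pkl","wb"))
E
```

```text
t: 6.9
eef_pos: [0.5752, 0.1374, 0.0731]
eef_rot: [-0.003, 0.114, 0.994, -0.001]
ft_force: [-1.3, -0.6, -2.7]
gripper_width: 0.0092
grip_force: 59.4
[0.57520916 0.1374043  0.07313771] [-179.83360831   -0.31207294  166.9636057 ]
```

View pics/w4.png

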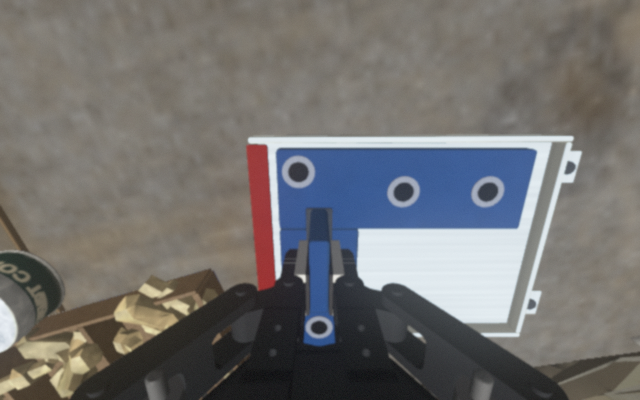

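```bash
cat > px.py <<'E'
from h import *
import pickle,sys
def edges(p,r0,c0,r1,c1,n=9,half=12,ch=None):
    """subpixel strongest gradient position across a line given roughly by two points; returns fitted end points"""
    g=cv2.GaussianBlur(p["image"],(3,3),0).astype(float).mean(2) if ch is None else p["image"][:,:,ch].astype(float)
    d=np.array([r1-r0,c1-c0],float); L=np.hypot(*d); nrm=np.array([-d[1],d[0]])/L; out=[]
    for t in np.linspace(.05,.95,n):
        q=np.array([r0,c0])+d*t; s=np.arange(-half,half+.1,.5); P=q+s[:,None]*nrm
        v=cv2.remap(g.astype(np.float32),P[:,1].astype(np.float32),P[:,0].astype(np.float32),1)[:,0]
        gr=np.abs(np.gradient(v)); i=gr.argmax(); out.append((t,s[i]))
    out=np.array(out); k=np.abs(out[:,1]-np.median(out[:,1]))<2.5; a=np.polyfit(out[k,0],out[k,1],1)
    return [np.array([r0,c0])+d*t+nrm*np.polyval(a,t) for t in (0,1)],k.sum()
E
python3 - <<'E'
from px import *
np.set_printoptions(precision=1,suppress=True)
p=pickle.load(open("w4.pkl","rb"))
for nm,l,z,h in (("wall-x outer",(138,290,138,560),.017,5),("blue -x edge",(148,310,149,520),.0482,5),("lip inner",(160,268,225,271),.023,5),("lip outer",(160,249,260,257),.023,5),("wall+y outer",(155,573,300,529),.017,5),("blue +y end",(160,537,215,525),.0482,5)):
    e,k=edges(p,*l,half=h); w=[onz(p,q,z)[:2]*1000 for q in e]; d=w[1]-w[0]; n=np.array([-d[1],d[0]])/np.hypot(*d)
    print(nm,k,*[q for q in e],"world",*w,"dir %.2f"%np.degrees(np.arctan2(d[1],d[0])))
E
```

```text
wall-x outer 9 [136.8 290. ] [135.3 560. ] world [510.2 131.9] [549.5 306.5] dir 77.32
blue -x edge 9 [147.4 310. ] [147.4 520. ] world [516.1 145.2] [542.6 259.8] dir 77.00
lip inner 9 [160. 268.] [225.  271.8] world [521.  114.6] [566.5 104.1] dir -13.00
lip outer 9 [160.2 246.9] [260.1 255.9] world [518. 101.] [591.2  84.7] dir -12.53
wall+y outer 7 [153.8 569.1] [299.9 528.8] world [563.5 313. ] [678.8 287. ] dir -12.68
blue +y end 9 [159.5 534.8] [214.1 521. ] world [551.5 268. ] [583.8 260.2] dir -13.57
```

The tray fit holds: centre about (611.6, 191.3), yaw -12.85°. Blue hovers aligned, with its edge at row 148 just inside the wall at row 137. Next I'll check the bracket's height in hand.

```bash
python3 - <<'E'
from px import *
p=pickle.load(open("w4.pkl","rb")); W=np.zeros((400,640)); W[100:228]=1; W[140:,300:340]*=1; W[195:228,295:345]=0
for z in (.065,.069,.073,.077):
    print(z,fitw(p,"blue",.575,.137,-13,z,W))
E
```

```text
0.065 (array([575.07, 139.47, -13.  ]), np.float64(0.1867))
0.069 (array([574.01, 137.39, -12.99]), np.float64(0.172))
0.073 (array([573.4 , 137.28, -12.99]), np.float64(0.2033))
0.077 (array([572.15, 134.29, -12.98]), np.float64(0.2373))
```

```bash
python3 -m pendant '[[[2,-0.5,-10],[0,0,0]],[[2,-0.5,-20],[0,0,0]],[[2,-0.5,-27],[0,0,0]],[[2,-0.5,-30],[0,0,0]],[[2,-0.5,-31],[0,0,0]],[[2,-0.5,-31],[0,0,0]]]'
```

```text
t: 7.7
eef_pos: [0.5801, 0.1382, 0.0444]
eef_rot: [0.0, 0.113, 0.994, 0.0]
ft_force: [-0.0, 0.3, -2.6]
gripper_width: 0.0092
grip_force: 59.5
```

```bash
python3 - <<'E'
from px import *
for i in range(3):
    s=robot.get_state(); print(s["t"],s["eef_pos"]*1000,s["qvel"].round(3)); p=shot("wrist")
save(p,"w5.png"); pickle.dump(p,open("w5.pkl","wb"))
E
```

```text
7.7 [580.12084014 138.15432359  44.42532105] [-0.001 -0.003  0.002 -0.001  0.001  0.001]
7.75 [580.22121653 138.19866242  44.53794961] [ 0.001 -0.005  0.003 -0.    -0.001 -0.002]
7.8 [580.19475748 138.182543    44.5818675 ] [-0.001 -0.    -0.002 -0.002 -0.    -0.002]
```

View pics/w5.png

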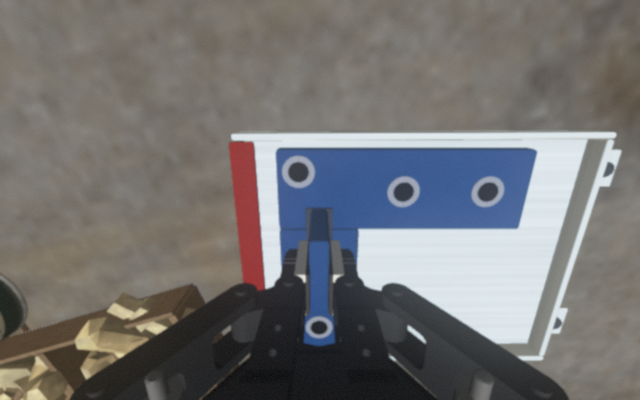

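```bash
python3 - <<'E'
from px import *
p=pickle.load(open("w5.pkl","rb")); U=np.array([.975,-.2224]); V=np.array([.2224,.975])
print("cam",p["_o"][:2]@U*1000,p["_o"][:2]@V*1000)
g=p["image"].mean(2)
print(g[126:154,360:420].mean(1).round().astype(int).tolist())
for nm,l,z in (("wall-x bottom",(132,250,132,600),.0),("blue -x edge bot",(148,310,149,520),.0075),("lip inner",(160,254,270,263),.023),("wall+y outer",(155,610,300,567),.017),("blue +y end",(160,536,215,523),.018),("blue -y",(160,278,215,280),.018)):
    e,k=edges(p,*l,half=5); w=[onz(p,q,z)[:2]*1000 for q in e]; d=w[1]-w[0]; m=(w[0]+w[1])/2
    print(nm,k,np.round(e,1).tolist(),"uv",m@U,m@V,"dir %.2f"%np.degrees(np.arctan2(d[1],d[0])))
E
```

```text
cam 453.9287776610412 263.0806889884331
[122, 122, 122, 122, 123, 126, 150, 203, 228, 232, 231, 229, 224, 211, 212, 221, 223, 223, 224, 223, 214, 170, 110, 86, 93, 99, 100, 100]
wall-x bottom 9 [[133.2, 250.0], [131.6, 600.0]] uv 469.39726839018755 329.0003823545786 dir 77.29
blue -x edge bot 9 [[147.4, 310.0], [147.4, 520.0]] uv 477.56516288833853 321.2649635876292 dir 77.02
lip inner 9 [[159.9, 255.0], [269.9, 264.0]] uv 517.3625786415369 227.90826432466912 dir -12.50
wall+y outer 6 [[154.8, 609.3], [298.7, 562.5]] uv 530.2655170647549 430.4279633071632 dir -12.49
blue +y end 9 [[159.7, 534.7], [214.5, 521.1]] uv 500.1760745861144 387.1020984612753 dir -12.89
blue -y 9 [[160.1, 275.9], [215.1, 278.4]] uv 500.1232773876751 238.4305968789473 dir -13.17
```

```bash
python3 -m pendant '[[[-1,0,-1],[0,0,0]],[[-1.7,0.4,-2],[0,0,0]],[[-1.7,0.4,-3],[0,0,0]],[[-1.7,0.4,-3],[0,0,0]]]'
```

```text
t: 8.35
eef_pos: [0.5782, 0.1385, 0.0412]
eef_rot: [-0.0, 0.113, 0.994, -0.0]
ft_force: [0.8, 0.6, -2.0]
gripper_width: 0.009
grip_force: 59.5
```

```bash
python3 -m pendant '[[[-0.7,-3,-0.5],[0,0,0]],[[-1.4,-6,-1],[0,0,0]],[[-2.1,-9,-1],[0,0,0]],[[-2.8,-12,-1],[0,0,0]],[[-3.5,-15,-1],[0,0,0]],[[-4.1,-18,-1],[0,0,0]],[[-4.1,-18,-1],[0,0,0]]]'; python3 -m pendant '[[[0,0,-1],[0,0,0]],[[0,0,-1.5],[0,0,0]],[[0,0,-1.5],[0,0,0]]]'
```

```text
t: 9.22
eef_pos: [0.5741, 0.1202, 0.0403]
eef_rot: [-0.0, 0.113, 0.994, -0.0]
ft_force: [-0.8, 0.3, -1.9]
gripper_width: 0.0091
grip_force: 59.5
t: 9.6
eef_pos: [0.5744, 0.1205, 0.0399]
eef_rot: [0.0, 0.113, 0.994, 0.0]
ft_force: [-2.7, -1.7, 4.9]
gripper_width: 0.0089
grip_force: 60.7
```

```bash
python3 -m pendant '[[[0,0,0],[0,0,0]],[[0,0,0],[0,0,0]],[[0,0,25],[0,0,0]],[[0,0,70],[0,0,0]],[[-10,-40,105],[0,0,0]],[[-25,-90,120],[0,0,0]],[[-45,-150,120],[0,0,0]],[[-65,-205,120],[0,0,0]],[[-85,-265,120],[0,0,0]],[[-109,-325,120],[0,0,0]]]' 32; python3 -m pendant '[[[0,0,0],[0,0,0]],[[0,0,0],[0,0,0]]]' 40
python3 - <<'E'
from px import *
s=robot.get_state(); print(s["eef_pos"],R.from_quat(s["eef_rot"][[1,2,3,0]]).as_euler("xyz",degrees=True))
p=shot("wrist"); save(p,"w6.png"); pickle.dump(p,open("w6.pkl","wb"))
print("green",fit(p,"green",.465,-.205,-104,.035,pad=200)); print([onz(p,d["point"],.035) for d in robot.tip_of(p,"green_rib")[:1]])
E
```

```text
t: 10.85
eef_pos: [0.4659, -0.2036, 0.159]
eef_rot: [0.001, 0.113, 0.994, -0.0]
ft_force: [0.9, -0.3, 1.0]
gripper_width: 0.0319
grip_force: 0.0
t: 11.1
eef_pos: [0.4663, -0.2019, 0.1588]
eef_rot: [0.0, 0.114, 0.994, 0.0]
ft_force: [-0.2, -0.7, 0.4]
gripper_width: 0.0401
grip_force: 0.0
[ 0.46629376 -0.20193996  0.15875773] [1.79969954e+02 1.09646066e-02 1.66946544e+02]
green (array([ 471.77, -202.05, -106.6 ]), np.float64(0.096))
[array([ 0.47072354, -0.19920949,  0.035     ])]
```

```bash
python3 -m pendant '[[[3,0,-40],[0,0,-0.03]],[[5,0,-85],[0,0,-0.061]],[[5,0,-118],[0,0,-0.061]],[[5,0,-123],[0,0,-0.061]],[[5,0,-123],[0,0,-0.061]]]'; python3 -m pendant '[[[0,0,0],[0,0,0]],[[0,0,0],[0,0,0]],[[0,0,0],[0,0,0]],[[0,0,0],[0,0,0]],[[0,0,40],[0,0,0]],[[0,0,80],[0,0,0.17]],[[0,30,120],[0,0,0.34]]]' 0
```

```text
t: 11.82
eef_pos: [0.4721, -0.2011, 0.0363]
eef_rot: [0.0, 0.142, 0.99, -0.0]
ft_force: [0.6, 0.2, 0.6]
gripper_width: 0.04
grip_force: 0.0
t: 12.7
eef_pos: [0.4712, -0.1729, 0.1571]
eef_rot: [0.0, -0.027, 1.0, -0.0]
ft_force: [0.5, 0.4, -2.7]
gripper_width: 0.0089
grip_force: 58.8
```

```bash
python3 -m pendant '[[[17,44,0],[0,0,0.16]],[[34,88,0],[0,0,0.32]],[[51,132,0],[0,0,0.48]],[[68,176,0],[0,0,0.64]],[[86,220,0],[0,0,0.8]],[[103,265,0],[0,0,0.96]],[[120,310,0],[0,0,1.12]],[[138,356,-10],[0,0,1.295]],[[138,356,-50],[0,0,1.295]],[[138,356,-82],[0,0,1.295]]]'; python3 -m pendant '[[[0,0,0],[0,0,0]],[[0,0,0],[0,0,0]]]'
python3 - <<'E'
from px import *
s=robot.get_state(); print(s["eef_pos"],R.from_quat(s["eef_rot"][[1,2,3,0]]).as_euler("xyz",degrees=True))
p=shot("wrist"); save(p,"w7.png"); pickle.dump(p,open("w7.pkl","wb"))
E
```

```text
t: 13.95
eef_pos: [0.6086, 0.1849, 0.0721]
eef_rot: [-0.001, -0.624, 0.781, 0.0]
ft_force: [0.4, -0.4, -2.2]
gripper_width: 0.0088
grip_force: 58.8
t: 14.2
eef_pos: [0.6099, 0.1841, 0.075]
eef_rot: [0.001, -0.624, 0.782, -0.0]
ft_force: [0.5, -0.3, -0.8]
gripper_width: 0.009
grip_force: 58.8
[0.60992558 0.18409575 0.07495571] [-1.79932256e+02  3.62296370e-02 -1.02834046e+02]
```

View pics/w7.png

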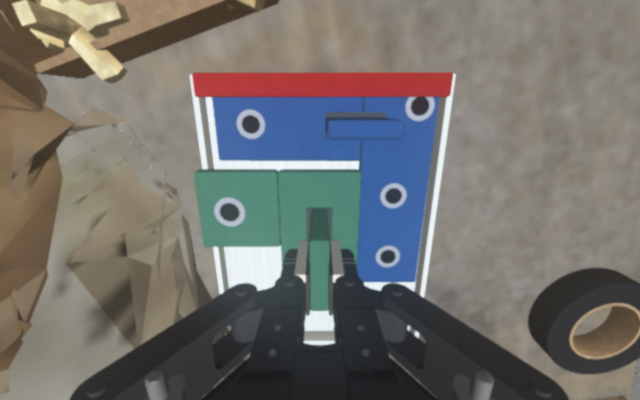

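The picture shows blue lying under the lip (top of the tray, rows 75–160). Green hovers with its gap to blue's inner leg at column 360 and row 160.

```bash
python3 - <<'E'
from px import *
p=pickle.load(open("w7.pkl","rb")); U=np.array([.975,-.2224]); V=np.array([.2224,.975])
print("cam",p["_o"][:2]@U*1000,p["_o"][:2]@V*1000); T=np.array([609.9,184.1]); print("TCP",T@U,T@V)
for nm,l,z in (("blue A +y edge",(161,222,161,320),.014),("blue A +x end",(105,215,150,218),.014),("blue B +y end",(282,365,282,410),.014),("blue B -x edge",(120,438,260,418),.014),("lip inner",(96,220,96,430),.023),
  ("green -y edge",(169,205,169,350),.05),("green +x end",(175,197,240,205),.05),("green -x edge",(180,360,245,358),.04),("green A +y",(246,210,246,270),.05)):
    e,k=edges(p,*l,half=5); w=[onz(p,q,z)[:2]*1000 for q in e]; d=w[1]-w[0]; m=(w[0]+w[1])/2
    print(nm,k,np.round(e,1).tolist(),"u %.1f v %.1f"%(m@U,m@V),"dir %.2f"%np.degrees(np.arctan2(d[1],d[0])))
E
```

```text
cam 553.792545493413 233.0368660137991
TCP 553.7086599999999 315.13926
blue A +y edge 9 [[159.5, 222.0], [160.8, 320.0]] u 587.7 v 268.8 dir 166.44
blue A +x end 9 [[105.2, 212.7], [150.0, 217.9]] u 624.1 v 247.1 dir 77.27
blue B +y end 8 [[281.2, 365.0], [284.0, 410.0]] u 498.2 v 369.0 dir 163.21
blue B -x edge 9 [[120.7, 442.7], [260.7, 423.0]] u 471.7 v 295.4 dir 76.95
lip inner 9 [[97.1, 220.0], [97.2, 430.0]] u 550.4 v 227.6 dir 167.16
green -y edge 9 [[168.7, 205.0], [169.6, 350.0]] u 577.9 v 267.3 dir 166.87
green +x end 9 [[175.5, 192.9], [240.3, 202.4]] u 627.1 v 291.9 dir 77.10
green -x edge 9 [[180.0, 359.3], [245.0, 356.5]] u 529.0 v 298.7 dir 77.44
green A +y 9 [[246.5, 210.0], [246.5, 270.0]] u 603.9 v 317.0 dir 167.27
```

```bash
python3 -m pendant '[[[0.4,2,-10],[0,0,0]],[[0.4,2,-20],[0,0,0]],[[0.4,2,-20],[0,0,0]],[[0.4,2,-20],[0,0,0]]]'
python3 - <<'E'
from px import *
s=robot.get_state(); T=s["eef_pos"][:2]*1000
p=shot("wrist"); pickle.dump(p,open("w8.pkl","wb")); U=np.array([.975,-.2224]); V=np.array([.2224,.975]); print("TCP",T@U,T@V)
g=p["image"]
for r0 in (150,): print([tuple(int(x) for x in g[r,270:310].mean(0)) for r in range(144,176,1)])
W=np.zeros((400,640)); W[120:252,150:355]=1; W[195:252,295:355]=0
for z in (.051,.055): print(z,fitw(p,"green",T@U*.000975+T@V*.0002224,-T@U*.0002224+T@V*.000975,-12.9,z,W))
E
```

```text
t: 14.75
eef_pos: [0.6096, 0.1861, 0.0537]
eef_rot: [-0.0, -0.624, 0.782, 0.0]
ft_force: [0.0, 0.4, -1.1]
gripper_width: 0.0088
grip_force: 58.8
TCP 552.9424666669952 317.0246184638042
[(62, 99, 162), (62, 99, 162), (62, 99, 162), (61, 99, 161), (62, 99, 161), (62, 99, 161), (62, 100, 161), (62, 99, 161), (62, 100, 161), (62, 100, 162), (62, 100, 162), (62, 100, 162), (63, 101, 163), (62, 101, 163), (63, 101, 163), (63, 101, 163), (63, 102, 163), (62, 100, 160), (69, 103, 154), (121, 143, 173), (201, 217, 227), (233, 242, 246), (238, 245, 248), (236, 243, 247), (220, 230, 235), (163, 181, 184), (98, 123, 119), (74, 110, 100), (77, 122, 109), (81, 132, 117), (82, 134, 119), (83, 135, 120)]
0.051 (array([607.63, 184.16, -13.09]), np.float64(0.1519))
0.055 (array([605.4 , 183.72, -12.35]), np.float64(0.1597))
```

```bash
python3 - <<'E'
from px import *
p=pickle.load(open("w8.pkl","rb")); V=np.array([.2224,.975])
print(onz(p,(163.2,290),.014)[:2]@V*1000,[onz(p,(169.5,290),z)[:2]@V*1000 for z in (.018,.0285)], p["_o"][:2]@V*1000)
E
```

```text
268.5865118417098 [np.float64(271.7115902098821), np.float64(269.40584299837)] 235.0323353660846
```

```bash
python3 -m pendant '[[[0,0,-6],[0,0,0]],[[0,0,-11],[0,0,0]],[[0,0,-13],[0,0,0]],[[0,0,-14],[0,0,0]],[[0,0,-14],[0,0,0]]]'
```

```text
t: 15.42
eef_pos: [0.6096, 0.186, 0.0416]
eef_rot: [0.0, -0.624, 0.782, -0.0]
ft_force: [-3.3, -1.8, 8.6]
gripper_width: 0.009
grip_force: 60.4
```

```bash
python3 -m pendant '[[[0,0,0],[0,0,0]],[[0,0,0],[0,0,0]],[[0,0,25],[0,0,0]],[[0,0,80],[0,0,0]],[[-15,-30,130],[0,0,-0.05]],[[-30,-80,160],[0,0,-0.1]],[[-45,-135,190],[0,0,-0.15]],[[-60,-190,215],[0,0,-0.2]],[[-75,-245,235],[0,0,-0.25]],[[-90,-300,250],[0,0,-0.3]]]' 32; python3 -m pendant '[[[-15,-55,8],[0,0,-0.04]],[[-30,-110,16],[0,0,-0.08]],[[-45,-165,24],[0,0,-0.12]],[[-60,-220,32],[0,0,-0.17]],[[-70,-280,40],[0,0,-0.17]],[[-70,-286,40],[0,0,-0.17]],[[-70,-286,40],[0,0,-0.17]],[[-70,-286,40],[0,0,-0.17]]]' 45
python3 - <<'E'
from px import *
s=robot.get_state(); print(s["eef_pos"],R.from_quat(s["eef_rot"][[1,2,3,0]]).as_euler("xyz",degrees=True),s["q"])
P=[shot(n) for n in ("wrist","top","scene")]; pickle.dump(P,open("y.pkl","wb"))
for p in P:
    m=mask(p,"yellow",proj(p,[.5,-.42,.1]),150); ys,xs=np.nonzero(m); print(len(ys),proj(p,[.5,-.42,.1]),(ys.min(),ys.max(),xs.min(),xs.max()) if len(ys) else 0,[ (d["confidence"],d["box"]) for d in robot.find_in(p,"yellow_rib")[:1]])
E
```

```text
t: 16.68
eef_pos: [0.5194, -0.1156, 0.2909]
eef_rot: [0.001, -0.499, 0.866, -0.001]
ft_force: [0.1, -0.0, -0.3]
gripper_width: 0.0321
grip_force: 0.0
t: 17.68
eef_pos: [0.4501, -0.3984, 0.3296]
eef_rot: [0.0, -0.425, 0.905, 0.0]
ft_force: [0.2, 0.4, 0.0]
gripper_width: 0.0448
grip_force: 0.0
[ 0.45011327 -0.39838835  0.32962542] [ 1.79953437e+02  2.50566010e-02 -1.29637625e+02] [-7.24712881e-01  4.43590228e-01  5.18496593e-01  1.64652932e+00
  4.10346294e-04 -1.60370249e+00]
1601 [np.float64(182.235175471086), np.float64(280.4931273900473)] (np.int64(131), np.int64(223), np.int64(257), np.int64(302)) [(0.8, [255.4, 127.4, 303.1, 226.1])]
1601 [np.float64(207.4732264025113), np.float64(441.13958366110865)] (np.int64(55), np.int64(218), np.int64(396), np.int64(460)) [(0.77, [422.7, 197.3, 446.5, 218.0])]
1416 [np.float64(258.6590800750601), np.float64(426.2667015579317)] (np.int64(231), np.int64(374), np.int64(312), np.int64(438)) [(0.97, [410.2, 229.3, 438.1, 302.8])]
```

```bash
cat > yfit.py <<'E'
from px import *
MODELS["ycrop"]=[box(-87.5,38.5,-25,25,-35,-25),box(12.5,38.5,-75,25,-35,-25),box(-20,20,-5,5,-35,10)]
def TY(v):
    x,y,phi,lean=v; n=np.array([np.cos(phi),np.sin(phi),0]); up=np.array([0,0,1.])
    L=R.from_rotvec(np.cross(up,n)*lean).as_matrix(); T=np.eye(4)
    T[:3,:3]=L@np.stack([-up,np.cross(n,-up),n],1)
    T[:3,3]=np.array([x,y,.006])+L@(up*.0625+n*.030)   # x,y: slot floor under plate mid plane
    return T
E
cat > yf.py <<'E'
from yfit import *
P=pickle.load(open("y.pkl","rb")); B=[[255,127,303,226],[422,197,447,218],[410,229,438,303]]
M=[];WW=[]
for p,b in zip(P,B):
    W=np.zeros((400,640)); W[b[1]-12:b[3]+12,b[0]-12:b[2]+12]=1; WW.append(W)
    h=cv2.cvtColor(p["image"],cv2.COLOR_RGB2HSV).astype(int); m=((h[...,0]>15)&(h[...,0]<34)&(h[...,1]>140)&(h[...,2]>50)).astype(float)
    M.append(cv2.GaussianBlur(m,(3,3),0)*W)
def f(v,use=(0,1,2)):
    T=TY([v[0]/10,v[1]/10,v[2],v[3]/10]); c=0
    for i in use:
        c+=np.abs(cv2.GaussianBlur(render(P[i],"ycrop",T),(3,3),0)*WW[i]-M[i]).sum()/M[i].sum()*(2 if i==0 else 1)
    return c
res=[]
for phi in np.radians([-80,-55,-30,-5,20]):
    v=np.array([5,-4.2,phi,.4])
    for st in (.3,.15,.05):
        r=minimize(f,v,method="Nelder-Mead",options=dict(initial_simplex=np.vstack([v]+[v+st*e for e in np.eye(4)]),xatol=.001,fatol=1e-5,maxiter=400)); v=r.x
    res.append((r.fun,v[0]*100,v[1]*100,np.degrees(v[2]),np.degrees(v[3]/10)))
for r in sorted(res): print(np.round(r,3))
b=sorted(res)[0]; v=[b[1]/100,b[2]/100,np.radians(b[3]),np.radians(b[4])*10]; print([round(f(v,(i,)),3) for i in range(3)])
T=TY([v[0]/10,v[1]/10,v[2],v[3]/10]); print("top end centre",(T@np.array([-.0875,0,-.030,1]))[:3],"rib",T[:3,3])
E
python3 yf.py
```

```text
[   1.438  497.434 -401.061  -32.513    2.125]
[   1.441  497.885 -401.256  -32.842    1.857]
[   1.444  497.873 -401.304  -32.805    1.778]
[   2.926  499.796 -433.354  105.16    10.786]
[   3.68   494.104 -399.9    -74.802    2.383]
[np.float64(0.901), np.float64(0.401), np.float64(0.136)]
top end centre [ 0.50212385 -0.40405045  0.15589688] rib [ 0.52466903 -0.41842061  0.06734485]
```

```bash
python3 -m pendant '[[[25,-3,-20],[0,0,0.06]],[[51,-5,-50],[0.019,0.029,0.12]],[[52,-5,-100],[0.019,0.029,0.12]],[[52,-5,-145],[0.019,0.029,0.12]],[[52,-5,-175],[0.019,0.029,0.12]],[[52,-5,-187],[0.019,0.029,0.12]],[[52,-5,-187],[0.019,0.029,0.12]],[[52,-5,-187],[0.019,0.029,0.12]]]'
python3 - <<'E'
from px import *
s=robot.get_state(); print(s["eef_pos"],R.from_quat(s["eef_rot"][[1,2,3,0]]).as_matrix().round(3).tolist(),s["ft_force"])
p=shot("wrist"); pickle.dump(p,open("y2.pkl","wb"))
h=cv2.cvtColor(p["image"],cv2.COLOR_RGB2HSV).astype(int); m=((h[...,0]>15)&(h[...,0]<34)&(h[...,1]>140)&(h[...,2]>50))
print([(r,*np.nonzero(m[r,200:440])[0][[0,-1]]+200,m[r,200:440].sum()) for r in range(0,330,15) if m[r,200:440].any()])
print("tip centre px",proj(p,s["eef_pos"]),"expected top corners",[np.round(proj(p,(np.array([.5021,-.4040,.156])+a*np.array([.84,-.54,0])*.005+b*np.array([.54,.84,0])*.025)),0).tolist() for a in(-1,1) for b in(-1,1)])
E
```

```text
t: 18.98
eef_pos: [0.5026, -0.4055, 0.1448]
eef_rot: [-0.008, -0.478, 0.878, 0.013]
ft_force: [0.9, 0.1, -0.0]
gripper_width: 0.0448
grip_force: 0.0
[ 0.50258729 -0.40554032  0.14480926] [[-0.543, -0.84, -0.027], [-0.84, 0.542, 0.015], [0.002, 0.031, -1.0]] [ 0.93999686  0.11663707 -0.03239429]
[(120, np.int64(313), np.int64(324), np.int64(12)), (135, np.int64(314), np.int64(325), np.int64(12)), (150, np.int64(316), np.int64(326), np.int64(11)), (165, np.int64(317), np.int64(327), np.int64(11)), (180, np.int64(319), np.int64(327), np.int64(9)), (195, np.int64(316), np.int64(328), np.int64(13)), (210, np.int64(266), np.int64(329), np.int64(64)), (225, np.int64(258), np.int64(330), np.int64(73)), (240, np.int64(308), np.int64(330), np.int64(23)), (255, np.int64(309), np.int64(330), np.int64(22)), (270, np.int64(311), np.int64(329), np.int64(19)), (285, np.int64(313), np.int64(330), np.int64(18)), (300, np.int64(315), np.int64(330), np.int64(16)), (315, np.int64(319), np.int64(330), np.int64(3))]
tip centre px [np.float64(265.3171589220302), np.float64(319.83238428884545)] expected top corners [[234.0, 334.0], [319.0, 332.0], [234.0, 313.0], [319.0, 314.0]]
```

```bash
python3 -m pendant '[[[0,0,-3],[0,0,0]],[[0,0,-3],[0,0,0]],[[0,0,-3],[0,0,0]],[[0,0,-3],[0,0,0]],[[0,0,-3],[0,0,0]],[[0,0,15],[0,0,0]],[[0,0,40],[0,0,0]],[[0,0,70],[0,0,0]],[[0,0,90],[0,0,0]],[[0,0,90],[0,0,0]]]' 0
```

```text
t: 20.27
eef_pos: [0.5027, -0.4056, 0.2342]
eef_rot: [-0.008, -0.478, 0.878, 0.013]
ft_force: [0.0, -0.4, -1.8]
gripper_width: 0.0091
grip_force: 63.2
```

```bash
python3 -m pendant '[[[-12,48,5],[0,0,0.04]],[[-25,98,5],[0,0,0.09]],[[-40,150,5],[0,0,0.13]],[[-55,200,5],[0,0,0.18]],[[-70,248,5],[0,0,0.22]],[[-70,248,5],[0,0,0.22]],[[-70,248,5],[0,0,0.22]]]'; python3 -m pendant '[[[-5,2,0],[-0.06,-0.165,0]],[[-10,4,-5],[-0.12,-0.33,0]],[[-15,5,-20],[-0.17,-0.47,0]],[[-20,7,-40],[-0.22,-0.61,0]],[[-20,7,-60],[-0.22,-0.61,0]]]'; python3 -c "
from h import *
s=robot.get_state(); print(s['q'].round(3),rot(s['eef_rot']).round(3).tolist())"
```

```text
t: 21.15
eef_pos: [0.4317, -0.1569, 0.2371]
eef_rot: [-0.011, -0.572, 0.82, 0.014]
ft_force: [-0.2, 0.5, -2.7]
gripper_width: 0.0091
grip_force: 63.2
t: 21.78
eef_pos: [0.4045, -0.1485, 0.1713]
eef_rot: [0.171, -0.545, 0.784, -0.243]
ft_force: [0.3, -1.4, -2.9]
gripper_width: 0.0087
grip_force: 63.3
[-0.352 -0.231 -0.865  0.333 -0.    -1.566] [[-0.348, -0.771, 0.533], [-0.937, 0.288, -0.196], [-0.003, -0.568, -0.823]]
```

```bash
python3 -m pendant '[[[12,37,5],[0,0,0.1]],[[25,75,5],[0,0,0.2]],[[38,112,5],[0,0,0.29]],[[52,149,5],[0,0,0.352]],[[52,149,5],[0,0,0.352]],[[52,149,5],[0,0,0.352]]]'; python3 -m pendant '[[[0,0,-15],[0,-0.1,0]],[[0,0,-35],[0,-0.2,0]],[[0,0,-55],[0,-0.3,0]],[[0,0,-70],[0,-0.356,0]],[[0,0,-78],[0,-0.356,0]],[[0,0,-78],[0,-0.356,0]]]'; python3 -c "
from h import *
s=robot.get_state(); print(s['q'].round(3),rot(s['eef_rot']).round(3).tolist())"
```

```text
t: 22.52
eef_pos: [0.4633, -0.0017, 0.1819]
eef_rot: [0.213, -0.673, 0.676, -0.212]
ft_force: [-0.1, -0.5, -2.0]
gripper_width: 0.0087
grip_force: 63.2
t: 23.28
eef_pos: [0.5091, -0.0021, 0.1351]
eef_rot: [0.311, -0.635, 0.637, -0.309]
ft_force: [-0.1, -0.1, -2.6]
gripper_width: 0.0088
grip_force: 63.2
[-0.008  0.069 -1.088 -0.493  0.007 -1.572] [[-0.002, -0.616, 0.788], [-1.0, 0.004, 0.001], [-0.003, -0.788, -0.616]]
```

```bash
python3 -m pendant '[[[-5,0,30],[0,0,-0.1]],[[-12,0,55],[0,0,-0.27]],[[-20,0,55],[0,0,-0.44]],[[-28,0,55],[0,0,-0.61]],[[-36,0,55],[0,0,-0.78]],[[-44,0,55],[0,0,-0.95]],[[-52,0,55],[0,0,-1.12]],[[-60,0,55],[0,0,-1.29]],[[-60,0,55],[0,0,-1.46]],[[-60,0,55],[0,0,-1.571]]]'; python3 -c "
from h import *
s=robot.get_state(); print(s['eef_pos'],s['q'].round(3),rot(s['eef_rot']).round(3).tolist())"
```

```text
t: 24.52
eef_pos: [0.4508, -0.0005, 0.1922]
eef_rot: [0.001, 0.003, 0.898, -0.439]
ft_force: [-0.3, -0.4, -2.2]
gripper_width: 0.0089
grip_force: 63.3
[ 0.45079961 -0.00054561  0.19224017] [ 0.472  0.489 -0.118  1.494 -0.779  0.702] [[-1.0, 0.007, -0.001], [0.005, 0.614, -0.789], [-0.005, -0.789, -0.614]]
```

```bash
python3 -m pendant '[[[0,0,-20],[-0.1,0,0]],[[0,0,-45],[-0.2,0,0]],[[0,0,-80],[-0.28,0,0]],[[0,0,-110],[-0.28,0,0]],[[0,0,-125],[-0.28,0,0]],[[0,0,-130],[-0.28,0,0]],[[0,0,-130],[-0.28,0,0]]]'; python3 -c "
from h import *
s=robot.get_state(); print(s['eef_pos'],s['q'].round(3),rot(s['eef_rot']).round(3).tolist(),s['ft_force'])"
```

```text
t: 25.4
eef_pos: [0.4508, -0.0011, 0.0628]
eef_rot: [0.002, 0.001, 0.828, -0.561]
ft_force: [0.1, 0.3, -1.9]
gripper_width: 0.0088
grip_force: 63.4
[ 0.4508201  -0.00112025  0.06279482] [ 0.541  0.882 -0.099  1.499 -0.923  1.02 ] [[-1.0, 0.004, 0.002], [-0.001, 0.371, -0.929], [-0.005, -0.929, -0.371]] [ 0.11352378  0.31495125 -1.92873416]
```

```bash
python3 -m pendant '[[[0,0,-2],[0,0,0]],[[0,0,-4],[0,0,0]],[[0,0,-6],[0,0,0]],[[0,0,-7],[0,0,0]],[[0,0,-7],[0,0,0]]]'
```

```text
t: 26.02
eef_pos: [0.4503, -0.0013, 0.0549]
eef_rot: [0.002, 0.0, 0.828, -0.561]
ft_force: [0.8, -0.7, -2.1]
gripper_width: 0.0087
grip_force: 63.4
```

```bash
python3 -m pendant '[[[0,0,-2],[0,0,0]],[[0,0,-2],[0,0,0]]]'; python3 -m pendant '[[[0,0,0],[0,0,0]],[[0,0,0],[0,0,0]],[[0,0,0],[0,0,0]],[[0,10,4],[0,0,0]],[[0,25,10],[0,0,0]],[[0,45,20],[0,0,0]],[[0,70,40],[0,0,0]],[[0,90,70],[0.1,0,0]],[[0,90,110],[0.25,0,0]],[[0,80,150],[0.4,0,0]]]' 30
```

```text
t: 26.28
eef_pos: [0.4505, -0.0013, 0.0535]
eef_rot: [0.002, -0.0, 0.827, -0.562]
ft_force: [-0.9, 1.4, 3.4]
gripper_width: 0.0092
grip_force: 64.0
t: 27.52
eef_pos: [0.4507, 0.0806, 0.2042]
eef_rot: [0.003, -0.001, 0.924, -0.383]
ft_force: [1.0, 0.6, 0.6]
gripper_width: 0.0299
grip_force: 0.0
```

```bash
python3 -m pendant '[[[0,-20,0],[0.16,0,0]],[[0,-40,0],[0.32,0,0]],[[0,-60,0],[0.48,0,0]],[[0,-80,0],[0.64,0,0]],[[0,-100,0],[0.785,0,0]]]'; python3 -m pendant '[[[0,-10,0],[0,0,-0.18]],[[0,-20,0],[0,0,-0.36]],[[0,-30,0],[0,0,-0.54]],[[0,-40,0],[0,0,-0.72]],[[0,-46,0],[0,0,-0.9]],[[0,-46,0],[0,0,-1.08]],[[0,-46,-20],[0,0,-1.26]],[[0,-46,-40],[0,0,-1.44]],[[0,-46,-40],[0,0,-1.571]],[[0,-46,-40],[0,0,-1.571]]]'
python3 - <<'E'
from px import *
s=robot.get_state(); print(s["eef_pos"],rot(s["eef_rot"]).round(3).tolist())
p=shot("wrist"); pickle.dump(p,open("y3.pkl","wb"))
print("yellow",fit(p,"yellow",.45,-.066,-90,.035,pad=150)); print([(d["confidence"],onz(p,d["point"],.035)) for d in robot.tip_of(p,"yellow_rib")[:1]])
E
```

```text
t: 28.15
eef_pos: [0.4503, -0.0214, 0.2045]
eef_rot: [0.003, 0.001, 1.0, -0.001]
ft_force: [-0.2, -1.0, 0.3]
gripper_width: 0.0301
grip_force: 0.0
t: 29.4
eef_pos: [0.45, -0.0668, 0.163]
eef_rot: [-0.002, 0.707, 0.707, -0.003]
ft_force: [0.9, 0.3, 0.4]
gripper_width: 0.0299
grip_force: 0.0
[ 0.45000559 -0.06680726  0.16300071] [[0.001, 1.0, -0.007], [1.0, -0.001, -0.002], [-0.002, -0.007, -1.0]]
yellow (array([452.99, -64.35, -90.45]), np.float64(0.146))
[(0.64, array([ 0.45088258, -0.05877403,  0.035     ]))]
```

```bash
python3 -m pendant '[[[2.5,3,-40],[0,0,-0.008]],[[2.5,3,-85],[0,0,-0.008]],[[2.5,3,-118],[0,0,-0.008]],[[2.5,3,-126],[0,0,-0.008]],[[2.5,3,-126],[0,0,-0.008]]]' 40; python3 -m pendant '[[[0,0,0],[0,0,0]],[[0,0,0],[0,0,0]],[[0,0,0],[0,0,0]],[[0,0,0],[0,0,0]],[[0,0,40],[0,0,0]],[[0,0,85],[0,0,0]],[[0,20,120],[0,0,0.17]],[[0,40,120],[0,0,0.34]]]' 0
```

```text
t: 30.12
eef_pos: [0.4532, -0.0642, 0.0373]
eef_rot: [-0.002, 0.711, 0.704, -0.003]
ft_force: [-0.1, -0.7, -0.0]
gripper_width: 0.04
grip_force: 0.0
t: 31.12
eef_pos: [0.4551, -0.0241, 0.1602]
eef_rot: [0.002, 0.58, 0.815, -0.001]
ft_force: [0.3, -0.8, -2.2]
gripper_width: 0.0092
grip_force: 59.1
```

```bash
python3 -m pendant '[[[27,41,0],[0,0,0.14]],[[54,82,0],[0,0,0.29]],[[81,123,0],[0,0,0.43]],[[108,164,0],[0,0,0.58]],[[135,205,0],[0,0,0.72]],[[162,246,0],[0,0,0.87]],[[188,287,0],[0,0,1.012]],[[188,287,-40],[0,0,1.012]],[[188,287,-80],[0,0,1.012]],[[188,287,-80],[0,0,1.012]]]'; python3 -m pendant '[[[0,0,0],[0,0,0]],[[0,0,0],[0,0,0]]]'
python3 - <<'E'
from px import *
s=robot.get_state(); T=s["eef_pos"]*1000; U=np.array([.975,-.2224]); V=np.array([.2224,.975]); print("TCP",T,T[:2]@U,T[:2]@V,rot(s["eef_rot"])[:,1])
p=shot("wrist"); save(p,"w9.png"); pickle.dump(p,open("w9.pkl","wb"))
print("cam",p["_o"][:2]@U*1000,p["_o"][:2]@V*1000)
def uv(u,v,z): return np.round(proj(p,[(u*.975+v*.2224)/1000,(-u*.2224+v*.975)/1000,z/1000])).tolist()
z=T[2]-35
for n,q in dict(gr_B_px=(578,371.7,14),gr_B_pxlow=(578,325,14),gr_B_mx=(528,371.7,14),gr_A_y=(620,321.7,14),blB_y=(500,368.8,14),blB_mx=(474,360,14),wallmx_in=(473.4,400,17),wall_py_in=(550,427.1,17),y_py=(568.4,T[:2]@V+25,z),y_my=(520,T[:2]@V-25,z),y_mx=(T[:2]@U-87.5,T[:2]@V,z),foot_mx=(T[:2]@U+12.5,350,z)).items(): print(n,uv(*q))
E
```

```text
t: 32.38
eef_pos: [0.637, 0.2614, 0.0716]
eef_rot: [-0.004, 0.114, 0.993, -0.006]
ft_force: [0.5, -0.9, -3.7]
gripper_width: 0.0094
grip_force: 59.5
t: 32.62
eef_pos: [0.6425, 0.2632, 0.0798]
eef_rot: [0.003, 0.115, 0.993, -0.002]
ft_force: [-0.1, -0.6, -0.5]
gripper_width: 0.0092
grip_force: 59.5
TCP [642.45067379 263.22685554  79.81541098] 567.8477542724938 399.5272140000583 [ 0.22795928  0.97366372 -0.00367758]
cam 486.1035738321966 399.62077098863057
gr_B_px [229.0, 284.0]
gr_B_pxlow [230.0, 225.0]
gr_B_mx [166.0, 281.0]
gr_A_y [276.0, 226.0]
blB_y [126.0, 275.0]
blB_mx [86.0, 260.0]
wallmx_in [84.0, 320.0]
wall_py_in [196.0, 357.0]
y_py [236.0, 358.0]
y_my [164.0, 279.0]
y_mx [94.0, 320.0]
foot_mx [252.0, 247.0]
```

```bash
python3 - <<'E'
from px import *
p=pickle.load(open("w9.pkl","rb")); h=cv2.cvtColor(p["image"],cv2.COLOR_RGB2HSV).astype(int); H,S,Vv=h[...,0],h[...,1],h[...,2]
c=np.full(H.shape,'.'); c[(S<45)&(Vv>140)]='w'; c[(S<60)&(Vv<=140)]='d'; c[(H>100)&(H<125)&(S>90)]='b'; c[(H>60)&(H<98)&(S>55)]='g'; c[(H>15)&(H<35)&(S>120)]='y'
for r in (100,115,130,145,160,180,205,220,240,250): print(r,"200:",''.join(c[r,200:400]))
for col in (215,235,255,265,300,345): print("col",col,"60:",''.join(c[60:300,col]))
E
```

```text
100 200: bbbbbbbbbbbbbbbbbbbbbbbbbbbbbbbbbbbbbbbbbbbbbbbbbbbbbbbbbbbbbbbbbbbbbbbbbdyyyyyyyyyyyyyyyyyyyyyyyyyyyyyyyyyyyyyyyyyyyyyyyyyyyyyyyyyyyyyyyyyyyyyyyyyyyyyyyyyyyyyyyyyy.wwwwwwwwwwwwwwwwwwwwwwwwwwwwwwddddd
115 200: bbbbbbbbbbbbbbbbbbbbbbbbbbbbbbb...wwwwwwwwwwww..bbbbbbbbbbbbbbbbbbbbbbbbbbdyyyyyyyyyyyyyyyyyyyyyyyyyyyyyyyyyyyyyyyyyyyyyyyyyyyyyyyyyyyyyyyyyyyyyyyyyyyyyyyyyyyyyyyy.wwwwwwwwwwwddddddddddddwwwwwwwdddddd
130 200: bbbbbbbbbbbbbbbbbbbbbbbbbbb.wwwwdddddddddddddddddwwwww.bbbbbbbbbbbbbbbbbbb..yyyyyyyyyyyyyyyyyyyyyyyyyyyy.wwwwwwwdddd..d....dddwwwwwwww.yyyyyyyyyyyyyyyyyyyyyyyyyyy.wwwwwwwwwwwwwwwwwwwwwwwwwwwwwdddddddd
145 200: bbbbbbbbbbbbbbbbbbbbbbbbbbbbbbbbbbbbbbbbbbbbbbbbbbbbbbbbbbbbbbbbbbbbbbbbbbbd.yyyyyyyyyyyyyyyyyyyyyyyyyy..wwwwwwddd...........ddwwwwwww.yyyyyyyyyyyyyyyyyyyyyyyyyy.wwwwdddddddddddddddddddddddddddddddddd
160 200: bbbbbbbbbbbbbbbbbbbbbbbbbbbbbbbbbbbbbbbbbbbbbbbbbbbbbbbbbbbbbbbbbbbbbbbbbbbbdyyyyyyyyyyyyyyyyyyyyyyyyyyyyyyy..wwwwwwwwwwwwwwwwww..yyyyyyyyyyyyyyyyyyyyyyyyyyyyyyy.wwwwdddddddddddddddddddddddddddddddddd
180 200: ggggggggggggggggggggggggggggggggggggggggg
[... 1817 characters left out ...]
bbbbbbbbbbbbbbbbbbbbbbbbbbbbbbbbbbbbbbbbbbbbbbbbbbbbbbbbwwwdggggggggggggggggggggggwwwwwwdddddddddddddwwwwwgggggggggggggggg.wwwwwwwwwwwwwwwwwwwww.yyyyyyyyyyyyyyyyyyyyyyyyyyyyyyyyyyyyyyy...ddd...d
col 300 60: dddddddddddddddwwwwwwwwwwwwwwwww.yyyyyyyyyyyyyyyyyyyyyyyyyyyyyyyyyyyyyyyyyyyyyyyyyyyyyyyyyyyyyyyyyyyyyyyyyyyyyyyyyyyyyyyyyyyyyyyyyyyyyyyyyyyyyyyyyyyyyyyyyyyyyyyyyyyyyyyyyyyyyyyyyyy..ddddddddddddddddddddddddddddddddwwwwd.....................
col 345 60: dddddddddddddddwwwwwwwwwwwwwwwwwyyyyyyyyyyyyyyyyyyyyyyyyyyyyyyyyyyyyyyyyyyyyyyyyyyyyyyyyyyyyyyyyyyyyyyyyyyyyyyyyyyyyyyyyyyyyyyyyyyyyyyyyyyyyyyyyyyyyyyyyyyyyyyyyyyyyyyyyyyyyyyyyyyyyyyyyyyyyyy........dd..dd.........d......d.ddddd.......d.dd.d
```

```bash
python3 -m pendant '[[[1.3,1,-8],[0,0,0.01]],[[1.3,1,-16],[0,0,0.01]],[[1.3,1,-22],[0,0,0.01]],[[1.3,1,-22],[0,0,0.01]],[[1.3,1,-22],[0,0,0.01]]]'
cat > scan.py <<'E'
from px import *
s=robot.get_state(); T=s["eef_pos"]*1000; U=np.array([.975,-.2224]); V=np.array([.2224,.975]); print("TCP",T,T[:2]@U,T[:2]@V,rot(s["eef_rot"])[:,1])
p=shot("wrist"); save(p,"w10.png"); pickle.dump(p,open("w10.pkl","wb"))
h=cv2.cvtColor(p["image"],cv2.COLOR_RGB2HSV).astype(int); H,S,Vv=h[...,0],h[...,1],h[...,2]
c=np.full(H.shape,'.'); c[(S<45)&(Vv>140)]='w'; c[(S<60)&(Vv<=140)]='d'; c[(H>100)&(H<125)&(S>90)]='b'; c[(H>60)&(H<98)&(S>55)]='g'; c[(H>15)&(H<35)&(S>120)]='y'
for r in (100,150,160,180,220,240): print(r,"260:",''.join(c[r,260:290]),"345:",''.join(c[r,345:385]))
for r in (260,270,280): print(r,"180:",''.join(c[r,180:230]))
for col in (215,235,255,265,300,345): print("col",col,"60:",''.join(c[60:100,col]),"150:",''.join(c[150:180,col]),"215:",''.join(c[215:300,col]))
def uvz(r,q,z):
    w=onz(p,(r,q),z)[:2]*1000; return (w@U).round(1),(w@V).round(1)
E
python3 -i scan.py </dev/null
```

```text
t: 33.3
eef_pos: [0.6422, 0.2638, 0.0548]
eef_rot: [0.001, 0.11, 0.994, -0.003]
ft_force: [0.7, -0.2, -1.7]
gripper_width: 0.0089
grip_force: 59.5
TCP [642.15732551 263.78602197  54.80675005] 567.4373810859331 400.00716061636706 [ 0.21792417  0.97594382 -0.00653572]
100 260: bbbbbbbbbb.dww.yyyyyyyyyyyyyyy 345: yyyyyyyyyyyyyyyyyyy.wwdwwwwwwwwwwwwwwwww
150 260: bbbbbbbbbbbb.dww.yyyyyyyyyyyyy 345: yyyyyyyyyyyyyyyy..wwwwwwwwwwdddddddddddd
160 260: bbbbbbbbbbbbbdwww.yyyyyyyyyyyy 345: yyyyyyyyyyyyyyyy.wdwwwwwwwwddddddddddddd
180 260: gggggggggggggggg..yyyyyyyyyyyy 345: yyyyyyyyyyyyyyy..dwwwwwwwwwddddddddddddd
220 260: wwwwwwgggggggggggg.yyyyyyyyyyy 345: yyyyyyyyyyyyy..dwwwwwwwwdddddddddddddddd
240 260: gggggggggggggggggggd..yyyyyyyy 345: yyyyyyyyyyyy..dwwwwwwwdddddddddddddddddd
260 180: gggggggggggggggggggggggggg.yyyyyyyyyyyyyyyyyyyyyyy
270 180: ggggggggggggggggggggggggggg.yyyyyyyyyyyyyyyyyyyyyy
280 180: ddddddwwwwwdggggggggggggggggg.yyyyyyyyyyyyyyyyyyy.
col 215 60: dddddddddddwwwwwwwwwwwwwww.bbbbbbbbbbbbb 150: bbbbbbbbbbbbbbbbbbb.wwwdgggggg 215: gggggggggggggggggggggggggggg.wwwwww.yyyyyyy
[... 245 characters left out ...]
dwwwwwwwwwdwwwwwwbbbbbbbbbbbbb 150: bbbbbbbbbbbbbbbbbbb.wwwdgggggg 215: ddddddwwwwwggggggggggggggggg.wwwwww.yyyyyyyyyyyyyyyyyyyyyyyyyyyyyyyyyyyyy............
col 265 60: dddddddddddwwwwwwwwwdwwwwww.bbbbbbbbbbbb 150: bbbbbbbbbbbbbbbbbbbbwwwdgggggg 215: wwwwwwgggggggggggggggggggggg.wwwwww.yyyyyyyyyyyyyyyyyyyyyyyyyyyyyyyyyyyyyyy..........
col 300 60: ddddddddddddwwwwwwwwdwwwwwwwwwww.yyyyyyy 150: yyyyyyyyyyyyyyyyyyyyyyyyyyyyyy 215: yyyyyyyyyyyyyyyyyyyyyyyyy..ddddddddddddddddddddddddddddddddwwwwd.....................
col 345 60: ddddddddddddwwwwwwwwdwwwwwwwwwww.yyyyyyy 150: yyyyyyyyyyyyyyyyyyyyyyyyyyyyyy 215: yyyyyyyyyyyyyyyyyyyyyyyyyyyyyyyyyyy........dd..dd........d........ddddd.d.dd.dddddddd>>>
```

```bash
cat > q.py <<'E'
from px import *
p=pickle.load(open("w10.pkl","rb")); U=np.array([.975,-.2224]); V=np.array([.2224,.975])
def f(n,r,c,z):
    w=onz(p,(r,c),z)[:2]*1000; print(n,(w@U).round(1),(w@V).round(1))
f("green A +y",270,206.5,.014); f("foot -y",270,206.8,.0285)
f("green B +y",240,279,.014); f("yel -y",240,281,.0285); f("yel -y",150,276.5,.0285); f("blue B +y",150,272.3,.014)
f("yel +y",150,361.5,.0285); f("yel +y",240,357.5,.0285); f("wall out",150,371.7,.017); f("wall out",240,366.5,.017)
f("green B +x",243.3,235,.014); f("foot -x",250,235,.0185); f("green A/B -x",173,235,.004); f("blue B +x",169.3,235,.014)
f("yel -x",92.3,300,.0185); f("yel -x",92.3,345,.0185); f("wall -x out",71.3,300,0);f("wall -x out",71.3,345,0); f("foot +x",276.3,235,.0285)
E
python3 q.py
```

```text
green A +y 598.5 318.5
foot -y 589.0 325.5
green B +y 574.1 371.6
yel -y 566.7 375.2
yel -y 510.1 374.8
blue B +y 512.3 370.0
yel +y 509.8 423.0
yel +y 566.3 423.5
wall out 511.5 430.9
wall out 572.1 431.3
green B +x 576.9 340.9
foot -x 579.6 342.0
green A/B -x 529.4 342.4
blue B +x 524.6 345.7
yel -x 479.0 388.0
yel -x 478.9 413.4
wall -x out 466.2 386.9
wall -x out 466.1 414.5
foot +x 593.7 343.7
```

```bash
python3 -m pendant '[[[0,0,-4],[0,0,0]],[[0,0,-8],[0,0,0]],[[0,0,-11],[0,0,0]],[[0,0,-13],[0,0,0]],[[0,0,-14],[0,0,0]],[[0,0,-14],[0,0,0]]]'
```

```text
t: 34.1
eef_pos: [0.6421, 0.2637, 0.0426]
eef_rot: [0.001, 0.11, 0.994, -0.003]
ft_force: [-3.5, -2.6, 5.5]
gripper_width: 0.0092
grip_force: 60.6
```

```bash
python3 -m pendant '[[[0,0,0],[0,0,0]],[[0,0,0],[0,0,0]],[[0,0,0],[0,0,0]],[[0,0,25],[0,0,0]],[[0,0,75],[0,0,0]],[[-15,-20,125],[0,0,0]],[[-35,-40,175],[0,0,0]],[[-60,-60,220],[0,0,0]],[[-60,-60,240],[0,0,0]],[[-60,-60,240],[0,0,0]]]' 32
python3 - <<'E'
from px import *
p=shot("wrist"); save(p,"w11.png"); pickle.dump(p,open("w11.pkl","wb"))
U=np.array([.975,-.2224]); V=np.array([.2224,.975])
for n,(u,v) in dict(blue=(531,245),green=(552,314),yellow=(567,399)).items():
    r=fit(p,n,(u*.975+v*.2224)/1000,(-u*.2224+v*.975)/1000,-12.9,.039,pad=90); w=r[0][:2]; print(n,r,w@U,w@V)
for q in ("scene",):
    p=shot(q)
    for t in ("spray_can","green_tin","red_tin"): print(t,[onz(p,d["point"],0) for d in robot.tip_of(p,t)[:1]])
E
```

```text
t: 35.35
eef_pos: [0.5831, 0.204, 0.2834]
eef_rot: [0.003, 0.11, 0.994, -0.002]
ft_force: [0.3, 1.2, -0.4]
gripper_width: 0.0321
grip_force: 0.0
blue (array([574.85, 124.02, -12.56]), np.float64(0.253)) 532.896702 248.76614
green (array([612.27, 182.34, -13.51]), np.float64(0.157)) 556.410834 313.95034799999996
yellow (array([643.45, 263.14, -11.11]), np.float64(0.174)) 568.841414 399.66477999999995
spray_can [array([0.58680179, 0.46317326, 0.        ])]
green_tin []
red_tin [array([ 0.57756956, -0.33382142,  0.        ])]
```

```bash
python3 - <<'E'
from px import *
from itertools import groupby
p=pickle.load(open("w11.pkl","rb")); U=np.array([.975,-.2224]); V=np.array([.2224,.975])
h=cv2.cvtColor(p["image"],cv2.COLOR_RGB2HSV).astype(int); H,S,Vv=h[...,0],h[...,1],h[...,2]
c=np.full(H.shape,'.'); c[(S<45)&(Vv>140)]='w'; c[(S<60)&(Vv<=140)]='d'; c[(H>100)&(H<125)&(S>90)]='b'; c[(H>60)&(H<98)&(S>55)]='g'; c[(H>15)&(H<35)&(S>120)]='y'; c[((H<8)|(H>165))&(S>90)]='r'
def uvpx(u,v): return proj(p,[(u*.975+v*.2224)/1000,(-u*.2224+v*.975)/1000,.014])
def line(n,a,b):
    N=400; t=np.linspace(0,1,N); A=np.array(a,float);B=np.array(b,float); out=[]
    for k in t:
        q=A+(B-A)*k; r,cc=uvpx(*q); out.append(c[int(round(r)),int(round(cc))])
    L=np.hypot(*(B-A)); s=0; o=[]
    for ch,g in groupby(out):
        m=len(list(g)); o.append("%s%.0f"%(ch,m*L/N)); 
    print(n,' '.join(o))
for u in (482,540,570,590,620): line("u%d v205-440"%u,(u,205),(u,440))
for v in (235,262,285,335,362,380,415): line("v%d u460-650"%v,(460,v),(650,v))
E
```

```text
u482 v205-440 d4 w1 r14 .2 w13 .1 b129 w4 .1 y46 .2 w18
u540 v205-440 w5 .2 r15 .1 b14 .9 d2 .1 b16 .1 w3 g96 w4 .2 y46 .3 w11 d1 w4
u570 v205-440 w1 .3 d2 .1 r14 .2 b42 .3 g97 .2 w3 .2 y16 .5 y25 .4 w12 d3
u590 v205-440 d5 .2 r14 .1 b42 .2 w1 .2 g48 w3 .2 y96 .4 w9 d6
u620 v205-440 w4 .3 r14 b43 .1 w4 g47 w3 .4 y69 .6 y11 .6 d11 .6 d3
v235 u460-650 d5 w10 .1 b3 .1 w3 d10 w3 .1 b101 .2 b3 .2 b17 .2 w16 d10
v262 u460-650 d6 w10 .1 b146 .2 w16 d10
v285 u460-650 d7 w8 .1 b19 .9 b19 .1 w3 g98 .2 w12 d10
v335 u460-650 w3 d4 w8 .1 b19 .3 b25 .3 w1 d1 g48 .1 y48 .2 w16 d5
v362 u460-650 d7 w10 b47 .1 w3 .1 g17 w16 g14 d1 .2 y48 .3 w9 d7 .2 d2
v380 u460-650 d7 w12 .1 y147 .4 d5 .1 d2 .2 d9
v415 u460-650 d6 w12 .1 y140 .4 d17 w4 .6
```

```bash
python3 - <<'E'
from px import *
p=shot("top")
for t in ("spray_can","green_tin","red_tin"): print(t,[(d["confidence"],onz(p,d["point"],0)) for d in robot.tip_of(p,t)[:1]],[d["box"] for d in robot.find_in(p,t)[:1]])
print(robot.sign_off())
E
```

```text
spray_can [(0.75, array([0.59261524, 0.46221925, 0.        ]))] [[173.1, 173.2, 207.7, 198.9]]
green_tin [(0.5, array([ 0.57757223, -0.13200245,  0.        ]))] [[347.1, 178.6, 363.6, 200.8]]
red_tin [(0.89, array([ 0.56911768, -0.33153556,  0.        ]))] [[404.2, 179.9, 420.6, 200.7]]
the job is handed in; nothing more can be done
None
```

I handed the job in at about 36 s: all three brackets lie rib up side by side in the tray with 2–4 mm gaps, blue under the red lip, and yellow was laid flat on the bench and released first; a last camera check shows the spray can and both tins where they stood, to within the roughly 1 cm it can resolve.

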